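# Show a glass negative against the light panel

### The job

Raise the viewer's hinged light panel by its bar handle until it is open about 110 degrees from shut (leaning back about 20 degrees past upright) and let go of it. Then draw the tall framed glass negative up out of the slotted rack, leaving the two short ones, the book and the magnifier alone, and hold it with its long side up in front of the middle of the panel's white face, parallel to the leaning panel, squarely and about 9 cm away from it. Finish while still holding it there, with the negative touching nothing but the gripper and the gripper not touching the viewer.

Things in the scene. Friction and masses are not known exactly. Their poses are not given: they have to be found in the camera images.
- panel (a joint): opening angle of the viewer's light panel in rad: 0 = shut flat on the base, 1.92 = 110 degrees, end stop at 2.6. The hinge is stiff (about 0.55 N m of friction): the panel (0.35 kg) stays wherever it is left. Its start may be slightly ajar.
- panel_hinge (a point): middle of the panel's hinge axis, 41 mm above the desk, on the viewer's robot side. Its frame turns with the panel: y is the level hinge axis, x runs from hinge to bar handle (away from the robot when shut), z out of the panel's back (up when shut). Opening swings the bar up and back towards the robot. Panel: x from 4 to 132 mm, 185 mm wide (y), z from -4 to 8 mm.
- panel_bar (a point): centre of the panel's round steel bar handle, 10 mm in diameter, 124 mm long, parallel to the hinge axis; at (170, 0, 2) mm in the panel_hinge frame, same axes. It stands 38 mm off the panel's free edge on two thin stays at y = +-55 mm, so a finger fits between bar and panel.
- panel_face (a point): centre of the panel's white luminous face (inner side, hidden when shut), at (68, 0, -4.5) mm in the panel_hinge frame, same axes: the face looks along -z of this frame, x is up along the panel. The face is 108 mm (x) x 160 mm (y).
- negative_center (a point): centre of the tall framed glass negative: dark glass in an aluminium frame, 100 mm (its x) x 10 mm thick (its y, the normal of the glass) x 130 mm high (its z, up), 0.11 to 0.21 kg. It stands upright in one of the rack's three slots, its top 138 mm above the desk, and can be pinched across its thickness at the top edge.
- short_a_center (a point): centre of a short framed negative, 100 x 10 x 85 mm (same axes), in another slot; its top is 93 mm above the desk. Leave it.
- short_b_center (a point): centre of the other short framed negative, same size. Leave it.
- rack: wooden rack fixed to the desk, origin in the centre of its underside: 120 mm (x) x 160 mm (y) x 46 mm high, three slots along x, at y = -45, 0 and 45 mm, each 13.5 mm wide and 38 mm deep (floor 8 mm above the desk). It stands beside the viewer, on either side.
- viewer: the viewer's base, a grey plastic box fixed to the desk, 150 (x) x 190 (y) x 34 mm, origin in the centre of its underside, x pointing away from the hinge side.
- volume_center (a point): centre of a red bound book lying on the desk, 130 x 190 x 35 mm. Leave it.
- loupe_center (a point): centre of a small black magnifier, 40 mm in diameter, 36 mm high, standing on the desk. Leave it.
Mind the look-alikes: they are no part of the job. What is shaped like the rack but green or purple is not meant.

How it is judged:
On the way, in this order (a step that is already met when the one before it is completed fails the run):
1. the panel stands open at 110 degrees (within 8) and is let go, the negative still in its slot (value of joint panel between 1.78 and 2.06 rad and contact force between each of the arm, the fingers and viewer below 0.3 N and distance of negative_center from where it was at the start of the episode below 0.02 m), for 0.2 s.
2. the tall negative is drawn up out of the rack in the gripper (height (world z) of negative_center above 0.115 m and contact force between the fingers and negative above 1 N and contact force between negative and rack below 0.1 N), for 0.1 s.
At the end, for the whole second after the job is handed in: Panel at 110 deg (within 8). The tall negative held still, centre 50-130 mm off the white face, within 35 mm up/down and 30 mm sideways of its centre, parallel and square within 10 deg, touching only the gripper; robot off the viewer; the rest not moved over 20 mm (book, magnifier 30) (value of joint panel between 1.78 and 2.06 rad and z of negative_center in the frame of panel_face between -0.13 and -0.05 m and x of negative_center in the frame of panel_face between -0.035 and 0.035 m and y of negative_center in the frame of panel_face between -0.03 and 0.03 m and angle between the y axis of negative_center and the z axis of panel_face, either way round below 0.17 rad and angle between the z axis of negative_center and the x axis of panel_face, either way round below 0.17 rad and height (world z) of negative_center above 0.09 m and contact force between the fingers and negative above 1 N and contact force between negative and viewer below 0.1 N and contact force between negative and rack below 0.1 N and contact force between each of the arm, the fingers and viewer below 0.3 N and linear speed of negative below 0.03 m/s and distance of each of short_a_center, short_b_center from where it was at the start of the episode below 0.02 m and distance of each of volume_center, loupe_center from where it was at the start of the episode below 0.03 m); the arm keeps its last pose, push and grip.
It fails at once if a short negative, the book or the magnifier is disturbed (distance of any of short_a_center, short_b_center from where it was at the start of the episode above 0.03 m or distance of any of volume_center, loupe_center from where it was at the start of the episode above 0.04 m).
It also fails if it takes over 58 s, if anything falls off the work surface, if the arm or the gripper's body presses on something with over 40 N, if the wrist force passes 120 N, or if a joint passes its speed limit or range.

### The arm

A 7-joint arm with a two-finger parallel gripper is mounted at the origin on the work surface. World frame = base frame: x ahead of the robot, y to its left, z up, the work surface at z = 0. Lengths are in m, angles in rad, forces in N, time in s.
With the tool pointing down it reaches from about 0.425 to 0.95 m from the base axis. Payload 16.7 kg.
Tool frame: the origin (TCP) lies on the centre line of the jaws, within the pads' length; the fingertips stand 11 mm ahead of it and the grasp point (between the pads) lies 8 mm behind it; z points along the fingers, y is the line along which they close (so a half turn about z gives the same grasp; the last joint's range is limited). The gripper opens to 94 mm and grips with 3 to 60 N. Pads are 16 mm wide; open, the fingers measure 119 mm over their backs; the gripper's body (75 mm by 177 mm) begins 78 mm behind the grasp point.
Start: joints at [-1.47, 0.426, 0.074, 1.606, -0.034, 1.111, -0.067], TCP at [0.168, 0.654, 0.216] pointing down, gripper open.
Joint ranges: [-2.85, 2.85], [-0.5, 2.14], [-1.23, 1.37], [0.21, 2.46], [-1.02, 4.16], [0.16, 2.05], [-2.73, 2.73]. Speed limits (rad/s): [1.89, 1.89, 2.39, 2.39, 3.01, 3.01, 3.01].

### API

Orientations are given as a rotation vector (axis times angle).
In Python, from cell import sense, viewer, ticket gives the robot as it stands.
- The arm moves only by the tool servo_tool, never from a script. Its arguments are lists of equal length, an entry for each row: "offset": the shift along the tool's x, y, z in cm, a list of three; "yaw": the turn about the tool's z in rad. In form: {"offset": [[x, y, z], ...], "yaw": [yaw, ...]}. A call has 1 to 8 rows; each row is the pose to reach, as a shift and turn from the pose commanded when the call began, along the tool's axes at that moment; what a row does not reach only later rows make up. A row lasts 1/12 s, in which the tool goes at most 41.7 mm and 7.16 degrees, less where a joint would pass 70% of its speed; a pose out of reach is approached as far as the arm can. A call with a gripper value outside its range is refused whole. "gripper" is the opening in per cent of the stroke, from 0 (shut) to 100 (fully open), set as the call begins (left out, the last holds). The fingers move at their own pace and stop on an object; the grip force is fixed at half the most. Time passes only in rows, so rows that repeat a pose let the fingers close. It gives the time, the measured TCP pose, the force, the opening and the grip force at its end, in the units of the state.
- sense(): the state, without advancing time (a new reading comes with each control period).
- viewer.capture(name): name is "scene" or "top"; returns a dict with "image" (420x560x3 uint8, red, green, blue), "z_map" (420x560 float32, m along the optical axis (not along the pixel's ray), 0 where there is no reading), "vfov" (degrees; the focal length in pixels is half the picture's height over the tangent of half this angle, whatever the lens; pixels are square), "cx", "cy" (the principal point, pixels), "view" (4x4, takes a point from world to camera coordinates). Camera axes: x right, y down, z forward; pixel columns grow to the right and rows downward; lengths in m; the calibration is good to about 2 mm. A picture is of the moment at which its call begins.
- ticket.finish_job(): hands the job in; it is judged then, once.
The state is a dict: "clock": time; "joint_pos": joint angles; "qvel": joint speeds; "effort": joint torques, N m; "eef_pos": TCP position; "tool_rot": TCP orientation; "ft_force": force on the tool from outside, world axes, zero at the start; "wrist_torque": the same for the moment, N m; "grip_width": opening from 0.0 (shut) to 1.0 (fully open); "grip_force": force on a finger pad.
Only numpy, scipy, OpenCV 4.12 (cv2) and the standard library are available. Lean on these libraries where they do the work, as an engineer would, in place of code of your own. Each camera call takes 0.05 s, during which the arm holds its last target. There are 200 camera calls.

## Working session

There is one attempt and no reset: what is moved stays moved. The work goes in short steps, Python scripts to look and compute and a tool call to move; the robot and the scene stay as the last step left them, time stands still between calls to the robot, and variables do not carry over. Pictures are saved under pics/ and viewed, at most 10 in all, crops included, and the job is handed in when it is done.

Besides the shell and the picture viewer there is one more tool, called after ">>>" by a JSON object that holds its "op" and its "data". servo_tool: Moves the arm, as the interface text tells. Its arguments: {"type":"object","properties":{"offset":{"type":"array"},"yaw":{"type":"array"},"gripper":{"type":"number"}},"required":["offset","yaw"]}

```bash
ls; mkdir -p pics; cat > h.py <<'E'
import numpy as np,cv2
from cell import sense,viewer,ticket
from scipy.spatial.transform import Rotation as R
def cap(n):
    d=viewer.capture(n); H=d["image"].shape[0]; f=H/2/np.tan(np.radians(d["vfov"])/2)
    z=d["z_map"]; v,u=np.mgrid[:z.shape[0],:z.shape[1]]
    pc=np.stack([(u-d["cx"])/f*z,(v-d["cy"])/f*z,z,np.ones_like(z)],-1)
    d["P"]=(pc@np.linalg.inv(d["view"]).T)[...,:3]; d["f"]=f
    d["P"][z==0]=np.nan
    return d
def save(d,name,crop=None,s=1):
    im=d["image"][...,::-1]
    if crop: a,b,c,e=crop; im=im[b:e,a:c]
    cv2.imwrite("pics/"+name,cv2.resize(im,None,fx=s,fy=s,interpolation=cv2.INTER_CUBIC))
def st():
    s=sense(); print({k:np.round(s[k],4).tolist() for k in ["clock","joint_pos","eef_pos","tool_rot","ft_force","grip_width","grip_force"]}); print(np.round(R.from_rotvec(s["tool_rot"]).as_matrix(),3)); return s
E
python3 - <<'E'
from h import *
st()
for n in ["scene","top"]:
    d=cap(n); save(d,n+"0.png"); np.savez(n+"0.npz",P=d["P"],image=d["image"]); print(n,d["f"],np.round(np.linalg.inv(d["view"]),3).tolist())
E
```

```text
pics
{'clock': 0.0, 'joint_pos': [-1.4695, 0.4267, 0.0739, 1.6066, -0.0341, 1.1108, -0.0671], 'eef_pos': [0.1675, 0.6535, 0.2158], 'tool_rot': [-0.3929, -3.1169, 0.002], 'ft_force': [0.0554, 0.2467, 0.1141], 'grip_width': 1.0021, 'grip_force': 0.0}
[[-0.969  0.248 -0.   ]
 [ 0.248  0.969 -0.001]
 [-0.    -0.001 -1.   ]]
scene 437.08046353096466 [[0.594, 0.623, -0.509, 1.161], [0.804, -0.45, 0.388, -0.416], [0.013, -0.64, -0.768, 0.936], [0.0, 0.0, 0.0, 1.0]]
top 441.05599525175205 [[-0.01, -0.988, 0.153, 0.402], [-1.0, 0.008, -0.016, 0.031], [0.014, -0.153, -0.988, 1.186], [0.0, 0.0, 0.0, 1.0]]
```

View pics/scene0.png

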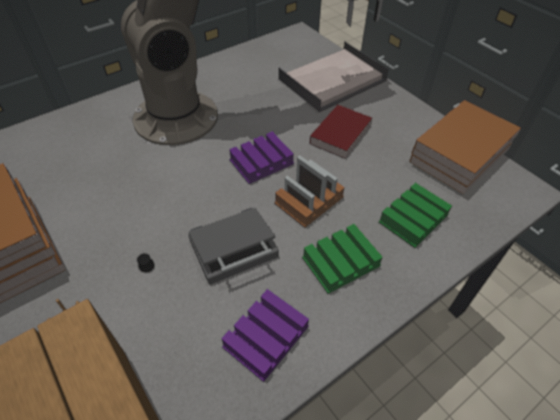

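View pics/top0.png

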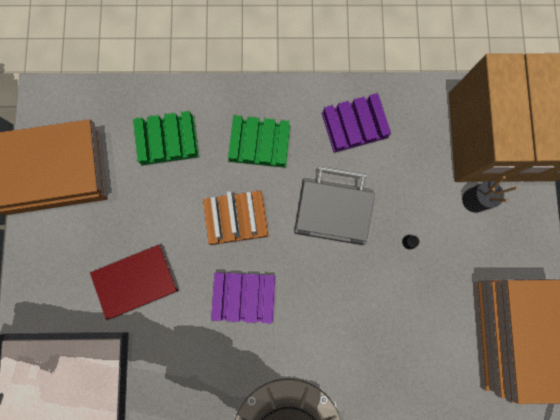

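The scene shows the grey viewer (scene 233,245; top 335,210) with its bar at top (341,180), and the orange rack at scene (310,195), top (236,217). Possible confusions are the green racks at top (165,137) and (260,140), and the purple racks at top (356,122) and (243,297). For the negative, the three candidates are at top (212,217), (231,213) and (252,213). I choose the orange rack, and the tallest negative in it, which looks like the middle one.

```bash
python3 - <<'E'
from h import *
a=np.load("top0.npz");s=np.load("scene0.npz")
A=cv2.resize(a["image"][155:255,190:385],None,fx=4,fy=4,interpolation=2)[...,::-1]
B=cv2.resize(s["image"][140:240,180:375],None,fx=4,fy=4,interpolation=2)[...,::-1]
cv2.imwrite("pics/crop0.png",cv2.resize(np.vstack([A,B]),(585,600)))
P=np.concatenate([a["P"].reshape(-1,3),s["P"].reshape(-1,3)])
C=np.concatenate([a["image"].reshape(-1,3),s["image"].reshape(-1,3)]).astype(int)
ok=~np.isnan(P[:,0]);P=P[ok];C=C[ok]
hsv=cv2.cvtColor(C.astype(np.uint8)[None],cv2.COLOR_RGB2HSV)[0].astype(int)
def rect(m,n):
    Q=P[m]; r=cv2.minAreaRect((Q[:,:2]*1000).astype(np.float32)); print(n,m.sum(),np.round(r[0],1),np.round(r[1],1),round(r[2],2),'z',np.percentile(Q[:,2],[5,50,95]).round(4))
# top-view points near the rack
print("rackcentre",a["P"][217,236],"viewer",a["P"][210,335],"bar",a["P"][173,341], "loupe",a["P"][241,411],"book",a["P"][282,134])
c=a["P"][217,236]
near=(abs(P[:,0]-c[0])<.12)&(abs(P[:,1]-c[1])<.12)
rect(near&(P[:,2]>.04)&(P[:,2]<.05)&(hsv[:,0]<20)&(hsv[:,1]>120),"racktop")
rect(near&(P[:,2]>.128)&(P[:,2]<.145),"tall")
rect(near&(P[:,2]>.105)&(P[:,2]<.145),"tall2")
m=near&(P[:,2]>.085)&(P[:,2]<.097); rect(m,"short both")
v=a["P"][210,335]
nv=(abs(P[:,0]-v[0])<.2)&(abs(P[:,1]-v[1])<.14)
for lo,hi in [(.025,.036),(.036,.044),(.044,.048),(.048,.052),(.052,.06),(.06,.08)]: rect(nv&(P[:,2]>lo)&(P[:,2]<hi),("v",lo,hi)) if (nv&(P[:,2]>lo)&(P[:,2]<hi)).sum()>3 else print(lo,0)
for r,cc in [(173,325),(173,341),(176,355),(171,330),(174,341),(175,350)]: print(r,cc,a["P"][r-2:r+3,cc].round(3).tolist())
for x0,y0 in [(300,185),(335,190),(365,190),(305,230),(335,232),(360,235)]: print('panel',a["P"][y0,x0].round(4))
E
```

```text
rackcentre [0.55468574 0.12942898 0.03153737] viewer [ 0.56643343 -0.12786437  0.06451375] bar [ 0.66044789 -0.14406007  0.07922824] loupe [ 0.48692444 -0.32863245  0.03686433] book [0.38847087 0.3896588  0.03328306]
racktop 2049 [555.3 131.2] [121.2 153.8] 8.05 z [0.0433 0.0466 0.0492]
tall 384 [554.8 131.8] [101.1  14.1] 8.09 z [0.1296 0.1377 0.141 ]
tall2 568 [555.1 131.9] [101.9  14.4] 7.63 z [0.1079 0.1358 0.1408]
short both 695 [554.6 132.3] [101.8 104.1] 7.5 z [0.0865 0.093  0.0962]
('v', 0.025, 0.036) 1183 [ 624.7 -111.3] [246.8 283.1] 89.91 z [0.0269 0.0334 0.0358]
('v', 0.036, 0.044) 475 [ 625.4 -114.5] [254.5 284.4] 89.47 z [0.0361 0.0378 0.0438]
('v', 0.044, 0.048) 606 [ 624.5 -115.5] [255.7 284.4] 89.89 z [0.0443 0.0463 0.0478]
('v', 0.048, 0.052) 524 [ 626.6 -108.6] [244.2 281.8] 89.22 z [0.0482 0.0501 0.0518]
('v', 0.052, 0.06) 1692 [ 616.4 -112.9] [272.4 190.3] 7.86 z [0.0525 0.0562 0.0596]
('v', 0.06, 0.08) 4327 [ 593.3 -133.6] [185.7 154.2] 80.9 z [0.061  0.0694 0.0774]
173 325 [[0.684, -0.112, 0.004], [0.681, -0.112, 0.003], [0.679, -0.112, 0.0], [0.676, -0.112, 0.
[... 160 characters left out ...]
76 355 [[0.656, -0.178, 0.088], [0.655, -0.18, 0.08], [0.67, -0.195, 0.002], [0.667, -0.194, 0.003], [0.664, -0.195, 0.0]]
171 330 [[0.669, -0.115, 0.088], [0.667, -0.115, 0.086], [0.666, -0.116, 0.079], [0.682, -0.126, 0.001], [0.679, -0.126, 0.0]]
174 341 [[0.662, -0.144, 0.083], [0.66, -0.144, 0.079], [0.676, -0.156, 0.001], [0.674, -0.157, -0.002], [0.67, -0.156, 0.003]]
175 350 [[0.659, -0.166, 0.085], [0.656, -0.166, 0.085], [0.674, -0.182, -0.002], [0.671, -0.182, -0.005], [0.667, -0.181, 0.002]]
panel [ 0.6462 -0.0429 -0.0012]
panel [ 0.6168 -0.1279  0.0749]
panel [ 0.6236 -0.2133  0.0369]
panel [ 0.5171 -0.0508  0.0474]
panel [ 0.5107 -0.1278  0.0533]
panel [ 0.5023 -0.192   0.0541]
```

View pics/crop0.png

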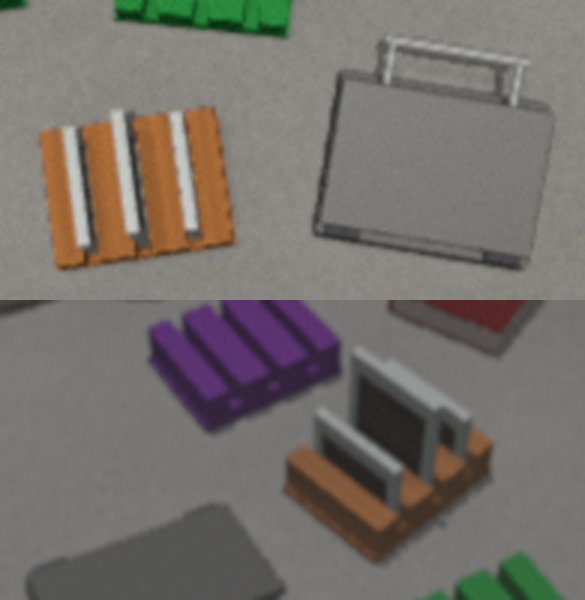

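The crop shows that the tall negative is in the rack's middle slot, at crop (125,170) in the top half and (395,410) in the scene half. Next I fit the viewer's pose.

```bash
cat > v.py <<'E'
from h import *
from scipy.optimize import least_squares
a=np.load("top0.npz");s=np.load("scene0.npz")
out=[]
for d in (a,s):
    P=d["P"].reshape(-1,3);P=P[~np.isnan(P[:,0])]
    u=np.array([np.cos(np.radians(-9)),np.sin(np.radians(-9))])
    q=P[:,:2]-[.567,-.128]; X=q@u; Y=q@[-u[1],u[0]]
    m=(abs(X)<.05)&(abs(Y)<.08)&(P[:,2]>.04); Q=P[m]
    A=np.c_[Q[:,:2],np.ones(len(Q))]; c=np.linalg.lstsq(A,Q[:,2],rcond=None)[0]
    n=np.array([-c[0],-c[1],1]);n/=np.linalg.norm(n)
    print("plane",c,"tilt",np.arccos(n[2]),"upslope yaw deg",np.degrees(np.arctan2(c[1],c[0])),"rms",(A@c-Q[:,2]).std())
    # points on plane -> rect
    W=P[(abs(X)<.15)&(abs(Y)<.14)&(abs(P@n-(Q.mean(0)@n))<.004)&(P[:,2]>.035)]
    h=cv2.minAreaRect((W[:,:2]*1000).astype(np.float32)); print(h)
    # bar points
    B=P[(X>.065)&(X<.14)&(abs(Y)<.1)&(P[:,2]>.05)&(P[:,2]<.12)]
    print("bar region",len(B))
    B=B[(B[:,:2]-[.567,-.128])@u>.085]
    r=cv2.minAreaRect((B[:,:2]*1000).astype(np.float32)); print(r, np.median(B[:,2]),np.percentile(B[:,2],[5,95]))
E
python3 v.py
```

```text
plane [ 0.2121722  -0.0393979  -0.06077246] tilt 0.21253979051441468 upslope yaw deg -10.519345349714701 rms 0.0021899962863891702
((582.6359252929688, -131.97561645507812), (184.9918975830078, 175.0357208251953), 79.62284088134766)
bar region 261
((661.2505493164062, -145.8488006591797), (123.69539642333984, 19.82680320739746), 81.55409240722656) 0.084005495166806 [0.07931828 0.08769601]
plane [ 0.21256336 -0.03807173 -0.06149032] tilt 0.21268010425449255 upslope yaw deg -10.154445331977291 rms 0.0016164266069609403
((584.21630859375, -131.42291259765625), (185.5797119140625, 176.3826141357422), 80.31346130371094)
bar region 286
((660.7374267578125, -145.6841583251953), (123.85529327392578, 20.204086303710938), 81.03902435302734) 0.08242811906383019 [0.07804479 0.08602166]
```

>>> {"op": "servo_tool", "data": {"offset": [[-3, -3, -2], [-6, -6, -4], [-9, -9, -6], [-12, -12, -8], [-15, -14, -9], [-18, -17, -9], [-21, -20, -9], [-24, -23, -9]], "yaw": [0.1, 0.2, 0.3, 0.4, 0.5, 0.6, 0.7, 0.8], "gripper": 60}}

```text
clock: 0.77
eef_pos: [0.3346, 0.3849, 0.3066]
tool_rot: [-1.582, -2.714, -0.001]
ft_force: [1.6, 0.9, 1.1]
grip_width: 0.6
grip_force: 0.0
```

```bash
cat >> h.py <<'E'
psi=np.radians(-10.2); U=np.array([np.cos(psi),np.sin(psi),0]); V=np.array([-U[1],U[0],0]); Z=np.array([0,0,1.])
Hn=np.array([.503,-.118,.041])
def bar(t): return Hn+.170*(np.cos(t)*U+np.sin(t)*Z)+.002*(-np.sin(t)*U+np.cos(t)*Z)
def go(p,yvec=None,s=None):
    "offset cm (tool axes) to TCP target p, and yaw to align tool y with +-yvec"
    s=s or sense(); M=R.from_rotvec(s["tool_rot"]).as_matrix(); o=M.T@(np.asarray(p)-s["eef_pos"])*100
    w=None
    if yvec is not None:
        l=M.T@yvec; w=np.arctan2(-l[0],l[1]); w=(w+np.pi/2)%np.pi-np.pi/2
    print("offset",o.round(2),"yaw",None if w is None else round(w,3)); return o,w
E
python3 - <<'E'
from h import *
st(); b=bar(.2127); print(b); go(b+[0,0,.12],U)
E
```

```text
{'clock': 0.7667, 'joint_pos': [-1.2819, 0.0711, 0.3208, 1.8699, -0.0243, 1.2038, -0.438], 'eef_pos': [0.3346, 0.3849, 0.3066], 'tool_rot': [-1.5823, -2.7137, -0.0008], 'ft_force': [1.6206, 0.9459, 1.0656], 'grip_width': 0.5997, 'grip_force': 0.0}
[[-0.493  0.87   0.   ]
 [ 0.87   0.493  0.001]
 [ 0.001  0.    -1.   ]]
[ 0.66612724 -0.14735122  0.0788419 ]
offset [-62.66   2.63  10.75] yaw 0.693
```

>>> {"op": "servo_tool", "data": {"offset": [[-4, 0.2, 0], [-8, 0.4, 0], [-12, 0.6, 0], [-16, 0.8, 0], [-20, 1, 0], [-24, 1, 0], [-28, 1.2, 0], [-32, 1.3, 0]], "yaw": [0.1, 0.2, 0.3, 0.4, 0.5, 0.6, 0.69, 0.69]}}

```text
clock: 1.43
eef_pos: [0.5046, 0.1136, 0.3065]
tool_rot: [-2.408, -2.017, -0.001]
ft_force: [0.6, 1.5, -0.4]
grip_width: 0.601
grip_force: 0.0
```

```bash
python3 - <<'E'
from h import *
st(); b=bar(.2127); go(b+[0,0,.12],U)
E
```

```text
{'clock': 1.4333, 'joint_pos': [-0.9387, 0.0867, 0.6437, 1.8696, -0.0561, 1.2029, -0.4528], 'eef_pos': [0.5046, 0.1136, 0.3065], 'tool_rot': [-2.4081, -2.0172, -0.0006], 'ft_force': [0.5574, 1.4727, -0.4014], 'grip_width': 0.6012, 'grip_force': 0.0}
[[ 0.175  0.985  0.   ]
 [ 0.985 -0.175  0.   ]
 [ 0.     0.    -1.   ]]
offset [-22.86  20.47  10.75] yaw 0.002
```

>>> {"op": "servo_tool", "data": {"offset": [[-3, 2.7, 0], [-6, 5.4, 0], [-9, 8, 0], [-12, 11, 0], [-15, 13.5, 2], [-18, 16, 4], [-21, 18.5, 6], [-22.9, 20.5, 8]], "yaw": [0, 0, 0, 0, 0, 0, 0, 0]}}

```text
clock: 2.1
eef_pos: [0.668, -0.1475, 0.2256]
tool_rot: [2.402, 2.024, 0.0]
ft_force: [0.0, 1.1, 0.5]
grip_width: 0.599
grip_force: 0.0
```

```bash
python3 - <<'E'
from h import *
st(); b=bar(.2127); go(b-[0,0,.008],U)
d=cap("scene"); save(d,"s1.png",(180,130,340,310),3.3)
E
```

```text
{'clock': 2.1, 'joint_pos': [-0.3689, 0.5166, 0.7137, 1.6023, -0.3605, 1.1582, 0.2557], 'eef_pos': [0.668, -0.1475, 0.2256], 'tool_rot': [2.4024, 2.0237, 0.0001], 'ft_force': [0.0014, 1.0635, 0.5048], 'grip_width': 0.5991, 'grip_force': 0.0}
[[ 0.17   0.985  0.   ]
 [ 0.985 -0.17  -0.   ]
 [-0.     0.    -1.   ]]
offset [-0.02 -0.19 15.47] yaw 0.007
```

View pics/s1.png

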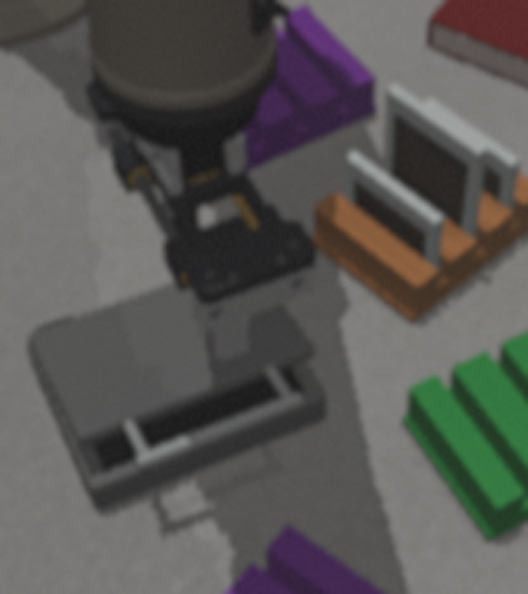

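The picture shows the open gripper at (240,270), right above the bar, which runs (150,450)–(300,400). I narrow the gap and go down.

>>> {"op": "servo_tool", "data": {"offset": [[0, -0.2, 3], [0, -0.2, 6], [0, -0.2, 9], [0, -0.2, 11.5], [0, -0.2, 13], [0, -0.2, 14.5], [0, -0.2, 15.4], [0, -0.2, 15.4]], "yaw": [0, 0, 0, 0, 0, 0, 0, 0], "gripper": 42}}

```text
clock: 2.82
eef_pos: [0.6649, -0.1444, 0.071]
tool_rot: [-2.401, -2.024, 0.002]
ft_force: [-0.6, -0.3, 0.6]
grip_width: 0.42
grip_force: 0.0
```

>>> {"op": "servo_tool", "data": {"offset": [[0, 0, 0], [0, 0, 0], [0, 0, 0], [0, 0, 0], [0, 0, 0]], "yaw": [0, 0, 0, 0, 0], "gripper": 0}}

```text
clock: 3.23
eef_pos: [0.6638, -0.1443, 0.0723]
tool_rot: [-2.4, -2.023, 0.003]
ft_force: [-17.2, 3.1, -1.4]
grip_width: 0.103
grip_force: 8.7
```

```bash
python3 - <<'E'
from h import *
s=st()
# arc from t0, in tool-axis cm relative to start
M=R.from_rotvec(s["tool_rot"]).as_matrix()
for t in np.arange(.2127,1.95,.1): print(round(t,2),((M.T@(bar(t)-bar(.2127)))*100).round(1))
E
```

```text
{'clock': 3.2333, 'joint_pos': [-0.3079, 0.6639, 0.6169, 1.7306, -0.4717, 0.9032, 0.3384], 'eef_pos': [0.6638, -0.1443, 0.0723], 'tool_rot': [-2.4001, -2.0229, 0.0026], 'ft_force': [-17.2421, 3.0905, -1.4434], 'grip_width': 0.1033, 'grip_force': 8.7447}
[[ 0.169  0.986 -0.003]
 [ 0.986 -0.169  0.001]
 [ 0.001 -0.003 -1.   ]]
0.21 [0. 0. 0.]
0.31 [ 0.  -0.5 -1.6]
0.41 [ 0.  -1.1 -3.2]
0.51 [ 0.  -1.9 -4.7]
0.61 [ 0.  -2.8 -6.1]
0.71 [ 0.  -3.9 -7.5]
0.81 [ 0.  -5.1 -8.7]
0.91 [ 0.1 -6.4 -9.8]
1.01 [  0.1  -7.8 -10.7]
1.11 [  0.1  -9.3 -11.5]
1.21 [  0.1 -10.8 -12.2]
1.31 [  0.1 -12.5 -12.7]
1.41 [  0.1 -14.1 -13. ]
1.51 [  0.1 -15.8 -13.1]
1.61 [  0.1 -17.5 -13.1]
1.71 [  0.2 -19.2 -13. ]
1.81 [  0.2 -20.9 -12.6]
1.91 [  0.2 -22.5 -12.1]
```

>>> {"op": "servo_tool", "data": {"offset": [[0, -0.3, 0], [0, -0.8, -1.6], [0, -1.4, -3.2], [0, -2.2, -4.7], [0, -3.1, -6.1], [0, -4.2, -7.5], [0, -5.4, -8.7], [0, -5.4, -8.7]], "yaw": [0, 0, 0, 0, 0, 0, 0, 0]}}

```text
clock: 3.9
eef_pos: [0.6136, -0.1352, 0.163]
tool_rot: [2.399, 2.022, 0.009]
ft_force: [6.6, -1.9, 8.0]
grip_width: 0.094
grip_force: 30.0
```

```bash
python3 - <<'E'
from h import *
s=st()
g=np.array(s["eef_pos"])+[0,0,.008]-Hn; print(np.arctan2(g[2],g@U),np.hypot(g[2],g@U),g@V)
M=R.from_rotvec(s["tool_rot"]).as_matrix()
for t in np.arange(.8127,1.95,.1): print(round(t,2),((M.T@(bar(t)-bar(.8127)))*100).round(1))
E
```

```text
{'clock': 3.9, 'joint_pos': [-0.4079, 0.4796, 0.705, 1.8023, -0.3691, 0.988, 0.2764], 'eef_pos': [0.6136, -0.1352, 0.163], 'tool_rot': [2.3993, 2.0223, 0.0087], 'ft_force': [6.647, -1.8569, 7.9989], 'grip_width': 0.0944, 'grip_force': 30.003}
[[ 0.169  0.986  0.007]
 [ 0.986 -0.169  0.001]
 [ 0.002  0.006 -1.   ]]
0.8599427195895016 0.17148911348998827 0.0026155007740679033
0.81 [0. 0. 0.]
0.91 [ 0.  -1.3 -1.1]
1.01 [ 0.  -2.7 -2.1]
1.11 [ 0.  -4.2 -2.9]
1.21 [ 0.1 -5.7 -3.5]
1.31 [ 0.1 -7.4 -4.1]
1.41 [ 0.1 -9.  -4.4]
1.51 [  0.1 -10.7  -4.6]
1.61 [  0.1 -12.4  -4.6]
1.71 [  0.1 -14.1  -4.4]
1.81 [  0.1 -15.8  -4.1]
1.91 [  0.1 -17.4  -3.6]
```

>>> {"op": "servo_tool", "data": {"offset": [[0, -1.3, -1.1], [0, -2.7, -2.1], [0, -4.2, -2.9], [0, -5.7, -3.5], [0, -7.4, -4.1], [0, -9, -4.4], [0, -10.7, -4.6], [0, -10.7, -4.6]], "yaw": [0, 0, 0, 0, 0, 0, 0, 0]}}

```text
clock: 4.57
eef_pos: [0.5062, -0.1167, 0.2071]
tool_rot: [2.402, 2.024, 0.007]
ft_force: [-3.2, -1.1, 14.3]
grip_width: 0.096
grip_force: 30.1
```

```bash
python3 - <<'E'
from h import *
s=st()
g=np.array(s["eef_pos"])+[0,0,.008]-Hn; print(np.arctan2(g[2],g@U),np.hypot(g[2],g@U),g@V)
E
```

```text
{'clock': 4.5667, 'joint_pos': [-0.5768, 0.2229, 0.7945, 1.9979, -0.1934, 0.9918, 0.1413], 'eef_pos': [0.5062, -0.1167, 0.2071], 'tool_rot': [2.4019, 2.0243, 0.0069], 'ft_force': [-3.1636, -1.1478, 14.3196], 'grip_width': 0.0957, 'grip_force': 30.12}
[[ 0.169  0.986  0.004]
 [ 0.986 -0.169  0.002]
 [ 0.003  0.003 -1.   ]]
1.5539679439304988 0.1740991521174434 0.0018727847192282745
```

>>> {"op": "servo_tool", "data": {"offset": [[0, -1.6, -0.2], [0, -3.2, 0], [0, -4.8, 0.3], [0, -6.3, 0.8], [0, -6.3, 0.8], [0, -6.3, 0.8]], "yaw": [0, 0, 0, 0, 0, 0]}}

```text
clock: 5.07
eef_pos: [0.4436, -0.1061, 0.1976]
tool_rot: [-2.4, -2.024, -0.002]
ft_force: [-7.2, 3.7, 9.4]
grip_width: 0.101
grip_force: 30.1
```

```bash
python3 - <<'E'
from h import *
s=st()
g=np.array(s["eef_pos"])+[0,0,.008]-Hn; print(np.arctan2(g[2],g@U),np.hypot(g[2],g@U),g@V)
for n in ("top","scene"):
    d=cap(n); np.savez(n+"1.npz",P=d["P"],image=d["image"])
    P=d["P"].reshape(-1,3); q=P-Hn; X=q@U;Y=q@V
    # white face / panel points
    m=(abs(Y)<.08)&(X>-.07)&(X<.02)&(P[:,2]>.06)&(P[:,2]<.155)&(d["image"].reshape(-1,3).min(1)>150)
    if m.sum()<50: print(n,m.sum()); continue
    p=np.polyfit(P[m,2],X[m],1); print(n,m.sum(),"lean",np.degrees(np.arctan(-p[0])), "std",(np.polyval(p,P[m,2])-X[m]).std(), "Ymean",Y[m].min(),Y[m].max(), "zs",P[m,2].min(),P[m,2].max())
save(d,"s2.png",(150,80,350,290),2.8)
E
```

```text
{'clock': 5.0667, 'joint_pos': [-0.6557, 0.0865, 0.8086, 2.1321, -0.0794, 0.9518, 0.0273], 'eef_pos': [0.4436, -0.1061, 0.1976], 'tool_rot': [-2.4005, -2.0238, -0.0019], 'ft_force': [-7.2492, 3.6747, 9.3686], 'grip_width': 0.1014, 'grip_force': 30.0582}
[[ 0.169  0.986 -0.   ]
 [ 0.986 -0.169  0.002]
 [ 0.002 -0.001 -1.   ]]
1.9233278877461453 0.17541774861888212 0.0012380947227203882
top 0
scene 0
```

View pics/s2.png

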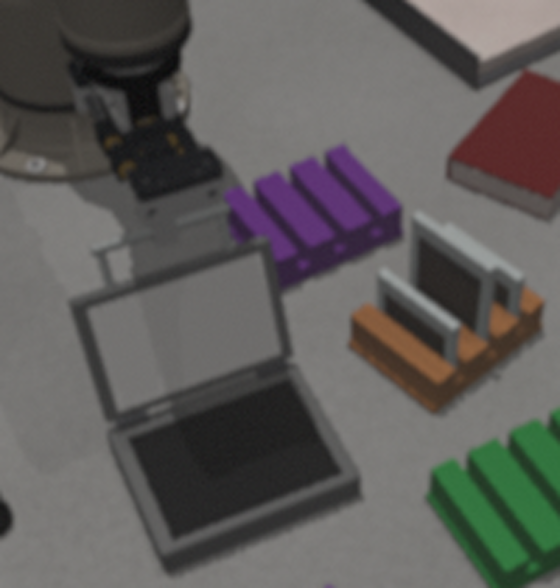

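The panel is standing open: its face is at crop (190,325), with the gripper on the bar at (160,225). I release it and rise.

>>> {"op": "servo_tool", "data": {"offset": [[0, 0, 0], [0, 0, 0], [0, 0, 0], [0, 0, -2], [0, 0, -5], [0, 0, -8], [0, 0, -10], [0, 0, -10]], "yaw": [0, 0, 0, 0, 0, 0, 0, 0], "gripper": 40}}

```text
clock: 5.83
eef_pos: [0.4464, -0.107, 0.301]
tool_rot: [2.4, 2.023, 0.008]
ft_force: [0.7, 0.5, 0.4]
grip_width: 0.402
grip_force: 0.0
```

```bash
python3 - <<'E'
from h import *
s=st()
d=cap("scene"); im=d["image"].astype(int)
P=d["P"].reshape(-1,3); q=P-Hn; X=q@U;Y=q@V
m=(abs(Y)<.075)&(X>-.09)&(X<.03)&(P[:,2]>.06)&(P[:,2]<.15)
p=np.polyfit(P[m,2],X[m],1)
for _ in range(3):
    r=X-np.polyval(p,P[:,2]); k=m&(abs(r)<.008); p=np.polyfit(P[k,2],X[k],1)
A=np.c_[P[k,2],Y[k],np.ones(k.sum())]; c=np.linalg.lstsq(A,X[k],rcond=None)[0]
print(m.sum(),k.sum(),"lean deg",np.degrees(np.arctan(-c[0])),"yaw err deg",np.degrees(np.arctan(c[1])),"rms",(A@c-X[k]).std(),"X at z=.105:",c[0]*.105+c[2])
f=(abs(X-np.polyval(p,P[:,2]))<.01)&(P[:,2]>.09)&(P[:,2]<.16)&(abs(Y)<.13); print("Y range",np.percentile(Y[f],[1,99]))
# negative
P0=d["P"].reshape(-1,3); n=(abs(P0[:,0]-.555)<.08)&(abs(P0[:,1]-.132)<.04)&(P0[:,2]>.105)&(P0[:,2]<.15)
print(cv2.minAreaRect((P0[n,:2]*1000).astype(np.float32)),P0[n,2].max())
E
```

```text
{'clock': 5.8333, 'joint_pos': [-0.7048, -0.071, 0.7792, 1.9951, 0.0519, 1.1922, -0.1161], 'eef_pos': [0.4464, -0.107, 0.301], 'tool_rot': [2.4004, 2.0228, 0.0079], 'ft_force': [0.6765, 0.5219, 0.358], 'grip_width': 0.4022, 'grip_force': 0.0}
[[ 0.169  0.986  0.005]
 [ 0.986 -0.17   0.001]
 [ 0.002  0.005 -1.   ]]
1938 1938 lean deg 18.852312023508645 yaw err deg -0.0022489974429720032 rms 0.0018301272803971239 X at z=.105: -0.019623041342130037
Y range [-0.09017661  0.09056484]
((554.6287841796875, 130.88308715820312), (101.72929382324219, 14.148859977722168), 8.604290008544922) 0.1430787712538364
```

```bash
python3 - <<'E'
from h import *
a=np.radians(8.1); N=np.array([-np.sin(a),np.cos(a),0])
go([.5545,.1315,.21],N)
E
```

```text
offset [25.31  6.67  8.97] yaw 1.259
```

>>> {"op": "servo_tool", "data": {"offset": [[2, 0.5, 0], [5, 1.2, 0], [8, 2, 0], [11, 3, 0], [14, 4, 0], [17, 5, 0], [20, 6, 0], [23, 6.5, 1]], "yaw": [0.12, 0.24, 0.36, 0.48, 0.6, 0.72, 0.84, 0.96], "gripper": 45}}

```text
clock: 6.55
eef_pos: [0.5491, 0.1102, 0.2872]
tool_rot: [3.067, 0.677, 0.002]
ft_force: [0.4, 0.7, 0.3]
grip_width: 0.449
grip_force: 0.0
```

```bash
python3 - <<'E'
from h import *
st(); a=np.radians(8.1); N=np.array([-np.sin(a),np.cos(a),0])
go([.5545,.1315,.20],N)
E
```

```text
{'clock': 6.55, 'joint_pos': [-0.8749, 0.2, 0.6597, 1.8106, -0.132, 1.1742, -1.3103], 'eef_pos': [0.5491, 0.1102, 0.2872], 'tool_rot': [3.0675, 0.6769, 0.0016], 'ft_force': [0.3943, 0.7075, 0.2504], 'grip_width': 0.4486, 'grip_force': 0.0}
[[ 0.907  0.421  0.001]
 [ 0.421 -0.907 -0.   ]
 [ 0.001  0.001 -1.   ]]
offset [ 1.38 -1.71  8.72] yaw 0.293
```

>>> {"op": "servo_tool", "data": {"offset": [[0.5, -0.6, 1], [0.9, -1.2, 3], [1.4, -1.7, 5], [1.4, -1.7, 7], [1.4, -1.7, 8.7], [1.4, -1.7, 8.7], [1.4, -1.7, 8.7]], "yaw": [0.11, 0.22, 0.29, 0.29, 0.29, 0.29, 0.29]}}

```text
clock: 7.13
eef_pos: [0.5525, 0.1297, 0.1993]
tool_rot: [3.131, 0.236, -0.003]
ft_force: [0.5, 0.2, 0.6]
grip_width: 0.453
grip_force: 0.0
```

```bash
python3 - <<'E'
from h import *
st(); a=np.radians(8.1); N=np.array([-np.sin(a),np.cos(a),0])
go([.5545,.1315,.119],N)
d=cap("scene"); save(d,"s3.png",(260,100,380,240),4)
E
```

```text
{'clock': 7.1333, 'joint_pos': [-0.8858, 0.316, 0.6676, 1.8965, -0.228, 1.0082, -1.5397], 'eef_pos': [0.5525, 0.1297, 0.1993], 'tool_rot': [3.1311, 0.2356, -0.0035], 'ft_force': [0.5241, 0.2306, 0.5901], 'grip_width': 0.453, 'grip_force': 0.0}
[[ 0.989  0.15  -0.002]
 [ 0.15  -0.989 -0.002]
 [-0.002  0.001 -1.   ]]
offset [ 0.25 -0.15  8.03] yaw 0.009
```

View pics/s3.png

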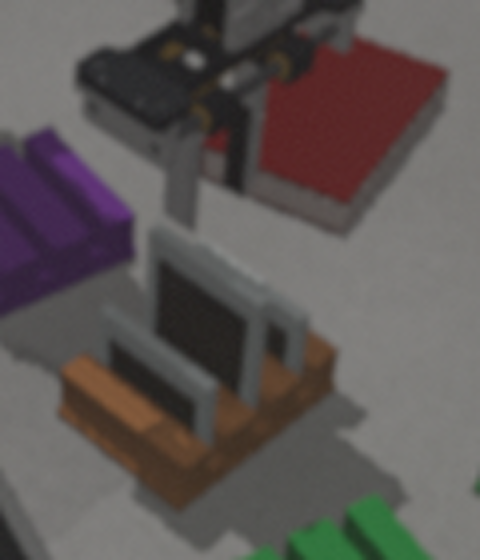

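The fingers at (182,190) and (240,160) straddle the tall negative's top edge (200,255). I descend and grip it.

>>> {"op": "servo_tool", "data": {"offset": [[0.2, -0.15, 2], [0.2, -0.15, 4.5], [0.2, -0.15, 6.5], [0.2, -0.15, 8], [0.2, -0.15, 8], [0.2, -0.15, 8]], "yaw": [0, 0, 0, 0, 0, 0]}}

```text
clock: 7.68
eef_pos: [0.5552, 0.1319, 0.1211]
tool_rot: [3.133, 0.236, 0.0]
ft_force: [-0.0, 0.0, 1.5]
grip_width: 0.451
grip_force: 0.0
```

>>> {"op": "servo_tool", "data": {"offset": [[0, 0, 0], [0, 0, 0], [0, 0, 0], [0, 0, 0], [0, 0, 0], [0, 0, 0]], "yaw": [0, 0, 0, 0, 0, 0], "gripper": 0}}

```text
clock: 8.18
eef_pos: [0.555, 0.1323, 0.1207]
tool_rot: [-3.132, -0.237, -0.001]
ft_force: [-1.7, -0.0, 5.0]
grip_width: 0.101
grip_force: 30.0
```

>>> {"op": "servo_tool", "data": {"offset": [[0, 0, -1], [0, 0, -2.5], [0, 0, -4], [0, 0, -6], [0, 0, -8], [0, 0, -10], [0, 0, -13], [0, 0, -16]], "yaw": [0, 0, 0, 0, 0, 0, 0, 0]}}

```text
clock: 8.85
eef_pos: [0.5543, 0.1316, 0.2818]
tool_rot: [3.132, 0.236, -0.001]
ft_force: [0.2, 1.3, -1.5]
grip_width: 0.107
grip_force: 30.0
```

>>> {"op": "servo_tool", "data": {"offset": [[0, 0, -3], [0, 0, -6], [0, 0, -9], [0, 0, -12], [0, 0, -15], [0, 0, -18], [0, 0, -21], [0, 0, -22]], "yaw": [-0.1, -0.22, -0.34, -0.46, -0.58, -0.7, -0.82, -0.94]}}

```text
clock: 9.52
eef_pos: [0.5551, 0.1315, 0.5051]
tool_rot: [2.681, 1.636, 0.007]
ft_force: [0.2, -0.0, -1.7]
grip_width: 0.104
grip_force: 30.0
```

```bash
python3 - <<'E'
from h import *
st(); go([.6,-.12,.5],U)
E
```

```text
{'clock': 9.5167, 'joint_pos': [-0.8692, 0.1317, 0.6137, 1.4159, -0.0764, 1.6133, -0.7382], 'eef_pos': [0.5551, 0.1315, 0.5051], 'tool_rot': [2.6812, 1.6361, 0.0067], 'ft_force': [0.2024, -0.0234, -1.6507], 'grip_width': 0.1041, 'grip_force': 29.9906}
[[ 0.457  0.889  0.004]
 [ 0.889 -0.457  0.002]
 [ 0.003  0.003 -1.   ]]
offset [-20.31  15.49   0.48] yaw -0.297
```

>>> {"op": "servo_tool", "data": {"offset": [[-3, 2.3, 0], [-6, 4.6, 0], [-9, 6.9, 0], [-12, 9.2, 0], [-15, 11.4, 0], [-18, 13.7, 0], [-20.3, 15.5, 0], [-20.3, 15.5, 0]], "yaw": [-0.05, -0.1, -0.15, -0.2, -0.25, -0.3, -0.3, -0.3]}}

```text
clock: 10.18
eef_pos: [0.5974, -0.1265, 0.5009]
tool_rot: [2.419, 2.002, -0.003]
ft_force: [1.2, 0.2, -1.8]
grip_width: 0.104
grip_force: 30.0
```

>>> {"op": "servo_tool", "data": {"offset": [[0, 0, -4], [0, 0, -8], [0, 0, -12], [0, 0, -16], [0, 0, -20], [0, 0, -24], [0, 0, -27], [0, 0, -30]], "yaw": [0, 0, 0, 0, 0, 0, 0, 0]}}

```text
clock: 10.85
eef_pos: [0.5839, -0.1173, 0.7154]
tool_rot: [2.384, 1.986, 0.049]
ft_force: [-0.7, 0.8, -1.8]
grip_width: 0.105
grip_force: 30.0
```

```bash
python3 - <<'E'
from h import *
st()
E
```

```text
{'clock': 10.85, 'joint_pos': [-0.184, 0.2826, 0.4617, 0.7844, -0.1441, 2.0489, 0.0073], 'eef_pos': [0.5839, -0.1173, 0.7154], 'tool_rot': [2.384, 1.9861, 0.0486], 'ft_force': [-0.7427, 0.81, -1.7839], 'grip_width': 0.1052, 'grip_force': 29.9902}
[[ 0.181  0.982  0.049]
 [ 0.984 -0.18  -0.009]
 [-0.     0.049 -0.999]]
```

The wrist limit (joint 6) tilts the tool outward, which is the lean I need. I push on to see how far it goes, then check that the tilt persists when I back off.

>>> {"op": "servo_tool", "data": {"offset": [[0, 0, -4], [0, 0, -8], [0, 0, -12], [0, 0, -16], [0, 0, -20], [0, 0, -20], [0, 0, -20], [0, 0, -20]], "yaw": [0, 0, 0, 0, 0, 0, 0, 0]}}

```text
clock: 11.52
eef_pos: [0.5496, -0.1093, 0.7459]
tool_rot: [2.353, 1.964, 0.094]
ft_force: [0.1, 0.4, -1.0]
grip_width: 0.107
grip_force: 30.0
```

```bash
python3 - <<'E'
from h import *
st()
E
```

```text
{'clock': 11.5167, 'joint_pos': [-0.3084, 0.2084, 0.5767, 0.8169, -0.1341, 2.0482, 0.0055], 'eef_pos': [0.5496, -0.1093, 0.7459], 'tool_rot': [2.3531, 1.9641, 0.094], 'ft_force': [0.0985, 0.3793, -0.9806], 'grip_width': 0.1068, 'grip_force': 29.9901}
[[ 0.179  0.979  0.095]
 [ 0.984 -0.178 -0.018]
 [-0.001  0.097 -0.995]]
```

>>> {"op": "servo_tool", "data": {"offset": [[0, 0, 4], [0, 0, 8], [0, 0, 8]], "yaw": [0, 0, 0]}}

```text
clock: 11.77
eef_pos: [0.5556, -0.1105, 0.6562]
tool_rot: [2.362, 1.971, 0.078]
ft_force: [0.6, 0.8, -4.2]
grip_width: 0.103
grip_force: 30.0
```

>>> {"op": "servo_tool", "data": {"offset": [[0, 0, 4], [0, 0, 8], [0, 0, 8]], "yaw": [0, 0, 0]}}

```text
clock: 12.02
eef_pos: [0.5639, -0.112, 0.5817]
tool_rot: [2.358, 1.968, 0.085]
ft_force: [-0.3, 0.5, -3.3]
grip_width: 0.109
grip_force: 30.0
```

```bash
python3 - <<'E'
from h import *
st()
E
```

```text
{'clock': 12.0167, 'joint_pos': [-0.3909, 0.0935, 0.5343, 1.2922, -0.0423, 1.6799, -0.0468], 'eef_pos': [0.5639, -0.112, 0.5817], 'tool_rot': [2.3576, 1.9678, 0.0853], 'ft_force': [-0.3256, 0.5161, -3.3306], 'grip_width': 0.1087, 'grip_force': 29.9899}
[[ 0.179  0.98   0.087]
 [ 0.984 -0.178 -0.018]
 [-0.002  0.089 -0.996]]
```

The tilt persists (0.089 rad), so I can build it up at the limit. I go up and outward.

>>> {"op": "servo_tool", "data": {"offset": [[0, 2, -4], [0, 4, -8], [0, 6, -12], [0, 8, -16], [0, 10, -20], [0, 12, -24], [0, 14, -28], [0, 14, -30]], "yaw": [0, 0, 0, 0, 0, 0, 0, 0]}}

```text
clock: 12.68
eef_pos: [0.6268, -0.1232, 0.7492]
tool_rot: [2.321, 1.936, 0.143]
ft_force: [-0.1, -1.4, -2.2]
grip_width: 0.103
grip_force: 30.0
```

```bash
python3 - <<'E'
from h import *
st()
E
```

```text
{'clock': 12.6833, 'joint_pos': [-0.1232, 0.3517, 0.4433, 0.6148, -0.1827, 2.0492, 0.008], 'eef_pos': [0.6268, -0.1232, 0.7492], 'tool_rot': [2.3206, 1.9364, 0.1426], 'ft_force': [-0.1028, -1.3697, -2.2411], 'grip_width': 0.1035, 'grip_force': 29.99}
[[ 0.179  0.973  0.146]
 [ 0.984 -0.177 -0.029]
 [-0.002  0.149 -0.989]]
```

>>> {"op": "servo_tool", "data": {"offset": [[0, 4, -4], [0, 8, -8], [0, 12, -12], [0, 16, -16], [0, 20, -20], [0, 20, -20], [0, 20, -20], [0, 20, -20]], "yaw": [0, 0, 0, 0, 0, 0, 0, 0]}}

```text
clock: 13.35
eef_pos: [0.6776, -0.1311, 0.7501]
tool_rot: [2.291, 1.912, 0.186]
ft_force: [-0.1, -0.6, -1.9]
grip_width: 0.101
grip_force: 30.0
```

```bash
python3 - <<'E'
from h import *
st()
E
```

```text
{'clock': 13.35, 'joint_pos': [-0.0579, 0.4499, 0.4263, 0.4691, -0.231, 2.0492, 0.0044], 'eef_pos': [0.6776, -0.1311, 0.7501], 'tool_rot': [2.2915, 1.9122, 0.1856], 'ft_force': [-0.0869, -0.5739, -1.8681], 'grip_width': 0.1006, 'grip_force': 29.9899}
[[ 0.179  0.965  0.191]
 [ 0.984 -0.175 -0.037]
 [-0.002  0.194 -0.981]]
```

Steady gains, with 0.194 rad now. I continue, more steeply upward.

>>> {"op": "servo_tool", "data": {"offset": [[0, 2, -5], [0, 4, -10], [0, 6, -15], [0, 8, -20], [0, 10, -25], [0, 10, -25], [0, 10, -25], [0, 10, -25]], "yaw": [0, 0, 0, 0, 0, 0, 0, 0]}}

```text
clock: 14.02
eef_pos: [0.6492, -0.125, 0.786]
tool_rot: [2.259, 1.885, 0.231]
ft_force: [-0.3, 0.0, -2.2]
grip_width: 0.105
grip_force: 30.0
```

>>> {"op": "servo_tool", "data": {"offset": [[0, 2, -5], [0, 4, -10], [0, 6, -15], [0, 8, -20], [0, 10, -25], [0, 10, -25], [0, 10, -25], [0, 10, -25]], "yaw": [0, 0, 0, 0, 0, 0, 0, 0]}}

```text
clock: 14.68
eef_pos: [0.621, -0.1189, 0.8191]
tool_rot: [2.227, 1.858, 0.274]
ft_force: [0.6, 0.2, -2.2]
grip_width: 0.107
grip_force: 30.0
```

```bash
python3 - <<'E'
from h import *
st()
E
```

```text
{'clock': 14.6833, 'joint_pos': [-0.1374, 0.3336, 0.4941, 0.4894, -0.2161, 2.0482, 0.001], 'eef_pos': [0.621, -0.1189, 0.8191], 'tool_rot': [2.2268, 1.8585, 0.2744], 'ft_force': [0.5617, 0.2174, -2.2109], 'grip_width': 0.1065, 'grip_force': 29.9896}
[[ 0.179  0.941  0.286]
 [ 0.984 -0.171 -0.054]
 [-0.002  0.291 -0.957]]
```

>>> {"op": "servo_tool", "data": {"offset": [[0, 2, -5], [0, 4, -10], [0, 6, -15], [0, 8, -20], [0, 10, -25], [0, 10, -25], [0, 10, -25]], "yaw": [0, 0, 0, 0, 0, 0, 0]}}

```text
clock: 15.27
eef_pos: [0.5937, -0.1133, 0.8499]
tool_rot: [2.194, 1.831, 0.317]
ft_force: [-0.6, -0.8, -1.8]
grip_width: 0.105
grip_force: 30.0
```

```bash
cat >> h.py <<'E'
def fin(xoff=.012,dist=.092,lean=np.radians(18.85),grip=None):
    "TCP target; negative centre in tool frame = grip (m)"
    t=np.pi/2+lean; px=np.cos(t)*U+np.sin(t)*Z; pz=-np.sin(t)*U+np.cos(t)*Z
    H2=Hn-.003*U*0
    c=H2+(.068+xoff)*px+(-.0045-dist)*pz
    M=R.from_rotvec(sense()["tool_rot"]).as_matrix()
    print("neg centre",c.round(4),"errs y.pz",M[:,1]@pz,"z.px",M[:,2]@px)
    return c-M@np.asarray(grip if grip is not None else [0,0,.046]),px,pz
E
python3 - <<'E'
from h import *
s=st(); t,px,pz=fin(); print(t); go(t,U); go(t-.09*px*-1,U)
E
```

```text
{'clock': 15.2667, 'joint_pos': [-0.1911, 0.2825, 0.5432, 0.4931, -0.2097, 2.0482, -0.0007], 'eef_pos': [0.5937, -0.1133, 0.8499], 'tool_rot': [2.1943, 1.8313, 0.3168], 'ft_force': [-0.6219, -0.7551, -1.8191], 'grip_width': 0.1054, 'grip_force': 29.9895}
[[ 0.179  0.926  0.333]
 [ 0.984 -0.168 -0.063]
 [-0.002  0.338 -0.941]]
neg centre [ 0.5674 -0.1296  0.1479] errs y.pz -0.999866004524998 z.px -0.9998627049228483
[ 0.55214186 -0.1267058   0.19117227]
offset [ -1.91 -25.92  60.68] yaw -0.002
offset [ -1.93 -25.77  51.69] yaw -0.002
```

>>> {"op": "servo_tool", "data": {"offset": [[-0.2, -1.5, 3], [-0.4, -3, 6.5], [-0.6, -4.6, 10], [-0.8, -6.2, 13.5], [-1, -7.8, 17], [-1.2, -9.4, 20.5], [-1.4, -11, 23], [-1.5, -12, 25]], "yaw": [0, 0, 0, 0, 0, 0, 0, 0]}}

```text
clock: 15.93
eef_pos: [0.562, -0.1235, 0.5708]
tool_rot: [2.194, 1.833, 0.316]
ft_force: [1.4, -0.1, -0.8]
grip_width: 0.106
grip_force: 30.0
```

```bash
python3 - <<'E'
from h import *
s=st(); t,px,pz=fin(grip=[0,0,.047]); go(t,U); go(t+.10*px,U)
E
```

```text
{'clock': 15.9333, 'joint_pos': [-0.4291, -0.108, 0.4549, 1.5235, 0.1013, 1.375, -0.15], 'eef_pos': [0.562, -0.1235, 0.5708], 'tool_rot': [2.1942, 1.8329, 0.3157], 'ft_force': [1.4453, -0.0905, -0.7627], 'grip_width': 0.1055, 'grip_force': 29.9886}
[[ 0.178  0.926  0.332]
 [ 0.984 -0.167 -0.062]
 [-0.002  0.337 -0.941]]
neg centre [ 0.5674 -0.1296  0.1479] errs y.pz -0.9998857737512152 z.px -0.9998821032521049
offset [ -0.4  -13.66  35.33] yaw -0.001
offset [ -0.43 -13.51  25.33] yaw -0.001
```

>>> {"op": "servo_tool", "data": {"offset": [[-0.1, -1.9, 3.5], [-0.1, -3.8, 7], [-0.2, -5.7, 10.5], [-0.2, -7.6, 14], [-0.3, -9.5, 17.5], [-0.4, -11.4, 21], [-0.4, -13.5, 24], [-0.4, -13.5, 25]], "yaw": [0, 0, 0, 0, 0, 0, 0, 0]}}

```text
clock: 16.6
eef_pos: [0.5164, -0.1205, 0.2872]
tool_rot: [2.199, 1.835, 0.309]
ft_force: [-0.6, -0.3, -2.5]
grip_width: 0.105
grip_force: 30.0
```

```bash
python3 - <<'E'
from h import *
s=st(); t,px,pz=fin(grip=[0,0,.047]); go(t,U)
for n in ("scene",):
    d=cap(n); save(d,"s4.png",(150,80,350,290),2.8)
E
```

```text
{'clock': 16.6, 'joint_pos': [-0.411, -0.106, 0.4652, 2.1104, 0.1271, 0.7938, -0.1939], 'eef_pos': [0.5164, -0.1205, 0.2872], 'tool_rot': [2.1986, 1.8348, 0.3094], 'ft_force': [-0.6047, -0.3, -2.5335], 'grip_width': 0.1049, 'grip_force': 29.9889}
[[ 0.179  0.928  0.326]
 [ 0.984 -0.168 -0.063]
 [-0.003  0.332 -0.943]]
neg centre [ 0.5674 -0.1296  0.1479] errs y.pz -0.9999575792745572 z.px -0.9999504471470544
offset [ 0.07  0.27 10.17] yaw -0.003
```

View pics/s4.png

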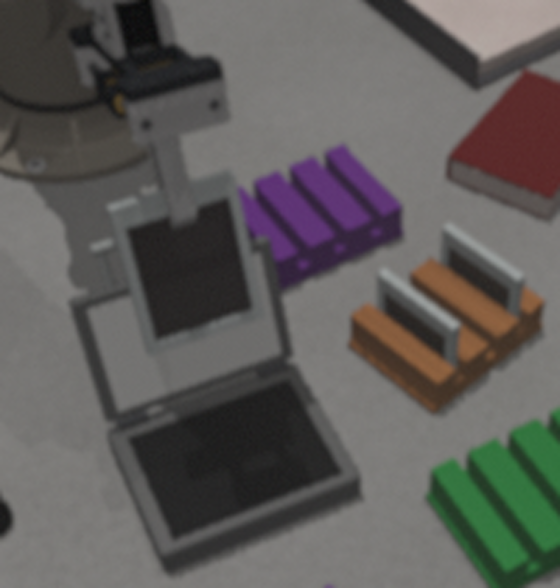

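The negative is held square at (190,260) in front of the panel, with the short negatives still in the rack. I lower it the last 10 cm along the panel.

>>> {"op": "servo_tool", "data": {"offset": [[0, 0.2, 2], [0, 0.2, 4], [0, 0.2, 6], [0.1, 0.3, 8], [0.1, 0.3, 9.2], [0.1, 0.3, 10.1], [0.1, 0.3, 10.1], [0.1, 0.3, 10.1]], "yaw": [0, 0, 0, 0, 0, 0, 0, 0]}}

```text
clock: 17.32
eef_pos: [0.5581, -0.1268, 0.1997]
tool_rot: [2.194, 1.831, 0.317]
ft_force: [0.6, 0.2, -1.3]
grip_width: 0.106
grip_force: 30.0
```

>>> {"op": "servo_tool", "data": {"offset": [[0, 0, 0], [0, 0, 0], [0, 0, 0]], "yaw": [0, 0, 0]}}

```text
clock: 17.57
eef_pos: [0.5578, -0.1266, 0.2]
tool_rot: [2.194, 1.831, 0.319]
ft_force: [0.6, -0.4, -1.6]
grip_width: 0.1
grip_force: 30.0
```

```bash
python3 - <<'E'
from h import *
s=st(); t,px,pz=fin(grip=[0,0,.047]); go(t,U)
d=cap("scene"); save(d,"s5.png",(150,80,350,290),2.8)
P=d["P"].reshape(-1,3); q=P-Hn; X=q@U;Y=q@V
fo=Hn+.068*px-.0045*pz; L=(P-fo)@np.c_[px,V,pz]
m=(abs(L[:,2]+.088)<.02)&(abs(L[:,1])<.08)&(L[:,0]>-.1)&(L[:,0]<.062)
Q=L[m]; c=np.linalg.lstsq(np.c_[Q[:,:2],np.ones(len(Q))],Q[:,2],rcond=None)[0]; print("neg plane front",len(Q),c)
r=cv2.minAreaRect((Q[:,:2]*1000).astype(np.float32)); print(r, Q[:,:2].min(0),Q[:,:2].max(0))
m=(abs(L[:,2])<.015)&(abs(L[:,1])<.078)&(abs(L[:,0])<.05); Q=L[m]
c=np.linalg.lstsq(np.c_[Q[:,:2],np.ones(len(Q))],Q[:,2],rcond=None)[0]; print("face",len(Q),c)
E
```

```text
{'clock': 17.5667, 'joint_pos': [-0.3861, 0.0975, 0.5133, 2.151, -0.0464, 0.5598, -0.028], 'eef_pos': [0.5578, -0.1266, 0.2], 'tool_rot': [2.1935, 1.8305, 0.3186], 'ft_force': [0.6358, -0.3813, -1.5571], 'grip_width': 0.1004, 'grip_force': 29.9895}
[[ 0.179  0.925  0.334]
 [ 0.984 -0.168 -0.063]
 [-0.002  0.34  -0.94 ]]
neg centre [ 0.5674 -0.1296  0.1479] errs y.pz -0.9998402508196934 z.px -0.9998385106145571
offset [-0.11 -0.83  0.54] yaw -0.002
neg plane front 1792 [-0.09546714  0.00030898 -0.1016291 ]
((-19.020469665527344, 0.14629364013671875), (161.88523864746094, 156.93055725097656), 0.031000744551420212) [-0.09998493 -0.07836153] [0.06194815 0.07856806]
face 865 [ 0.00177907 -0.00200788  0.00240053]
```

View pics/s5.png

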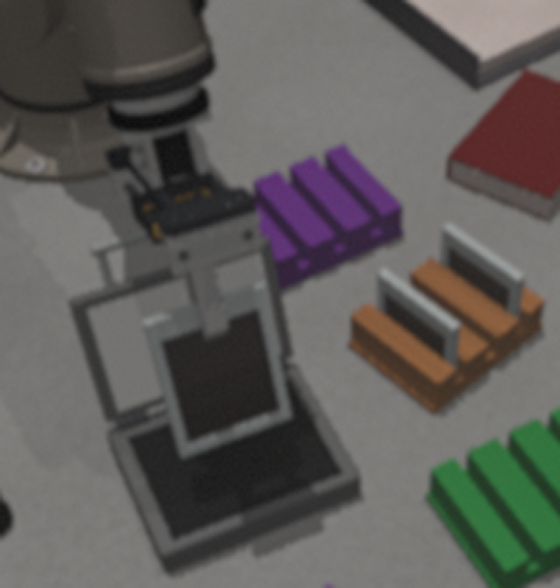

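The negative stands square in front of the face at (220,380), clear of the base. I make a small correction, then a final check.

>>> {"op": "servo_tool", "data": {"offset": [[-0.1, -0.4, 0.3], [-0.1, -0.8, 0.5], [-0.1, -0.8, 0.5], [-0.1, -0.8, 0.5], [-0.1, -0.8, 0.5], [-0.1, -0.8, 0.5]], "yaw": [0, 0, 0, 0, 0, 0]}}

```text
clock: 18.12
eef_pos: [0.5518, -0.1266, 0.1918]
tool_rot: [2.194, 1.831, 0.317]
ft_force: [-0.1, 0.5, -1.4]
grip_width: 0.105
grip_force: 30.0
```

```bash
python3 - <<'E'
from h import *
s=st(); t,px,pz=fin(grip=[0,0,.047]); go(t,U)
d=cap("scene")
P=d["P"].reshape(-1,3)
fo=Hn+.068*px-.0045*pz; L=(P-fo)@np.c_[px,V,pz]
m=(abs(L[:,2]+.095)<.02)&(abs(L[:,1])<.07)&(L[:,0]>-.05)&(L[:,0]<.055)
Q=L[m]; c=np.linalg.lstsq(np.c_[Q[:,:2],np.ones(len(Q))],Q[:,2],rcond=None)[0]; print("neg front plane",len(Q),c)
print(cv2.minAreaRect((Q[:,:2]*1000).astype(np.float32)))
k=(abs(Q[:,0])<.03); print("left/right",np.percentile(Q[k,1],[1,99]))
m=(abs(L[:,2])<.015)&(abs(L[:,1])<.078)&(abs(L[:,0])<.05); F=L[m]
c=np.linalg.lstsq(np.c_[F[:,:2],np.ones(len(F))],F[:,2],rcond=None)[0]; print("face",len(F),c)
E
```

```text
{'clock': 18.1167, 'joint_pos': [-0.3845, 0.0993, 0.5126, 2.1703, -0.0489, 0.54, -0.0248], 'eef_pos': [0.5518, -0.1266, 0.1918], 'tool_rot': [2.194, 1.831, 0.317], 'ft_force': [-0.0598, 0.4929, -1.449], 'grip_width': 0.105, 'grip_force': 29.9895}
[[ 0.179  0.926  0.333]
 [ 0.984 -0.168 -0.063]
 [-0.002  0.339 -0.941]]
neg centre [ 0.5674 -0.1296  0.1479] errs y.pz -0.9998593790519392 z.px -0.9998558545907515
offset [-0.    0.02 -0.03] yaw -0.002
neg front plane 1650 [ 0.01639353 -0.00502957 -0.09517874]
((2.485881805419922, -2.231273651123047), (100.65699005126953, 104.87751770019531), 89.95459747314453)
left/right [-0.05192473  0.04660021]
face 882 [-0.00292854  0.00094924  0.00251596]
```

```bash
python3 -c "
from cell import ticket
print(ticket.finish_job())"
```

```text
the job is handed in; nothing more can be done
None
```

I handed the job in at about 18 s. The panel measures about 109° open and released, and the tall negative is held square in front of its face, about 92 mm off, parallel within about 1° and 3 mm off centre sideways. No verdict was returned.

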